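# Lay the carved ornaments into their frames and weight the rosette

### The arm

A 6-joint arm with a two-finger parallel gripper is mounted at the origin on the work surface. World frame = base frame: x ahead of the robot, y to its left, z up, the work surface at z = 0. Lengths are in m, angles in rad, forces in N, time in s.
With the tool pointing down it reaches from about 0.3 to 0.825 m from the base axis. Payload 5.4 kg.
Tool frame: the origin (TCP) lies between the finger pads; the fingertips stand 11 mm ahead of it and the grasp point (between the pads) lies 8 mm behind it (env.finger_overhang is the distance from the TCP to the fingertips, in m); z points along the fingers, y is the line along which they close (so a half turn about z gives the same grasp; the last joint's range is limited). The gripper opens to 92 mm and grips with 3 to 60 N. Pads are 20 mm wide; open, the fingers measure 128 mm over their backs; the gripper's body (75 mm by 189 mm) begins 69 mm behind the grasp point.
Start: joints at [-1.393, 0.158, 1.597, -0, 1.386, -0.21], TCP at [0.217, -0.532, 0.226] pointing down, gripper open.
Joint ranges: [-2.91, 2.91], [-0.94, 2.29], [0.18, 2.7], [-1.29, 4.43], [0.17, 2.64], [-3, 3]. Speed limits (rad/s): [2.57, 2.57, 3.14, 3.14, 3.14, 3.14].

### API

Orientations are given as [roll, pitch, yaw] about the fixed x, y, z axes, in that order (R = Rz(yaw) Ry(pitch) Rx(roll)).
In Python, from plant import env gives the robot as it stands.
- The arm moves only by the tool apply_moves, never from a script. Its argument "rows" is text: rows parted by semicolons, each of 6 numbers parted by spaces: the shift along the tool's x, y, z in units of 25 mm (1.0 is 25 mm), then the turn, a rotation vector about the tool's x, y, z in units of 5 degrees (1.0 is 5 degrees). In form: tx ty tz wx wy wz; .... A call has 1 to 8 rows; each row shifts and turns the commanded pose from where the row before left it, along the tool's axes as they then stand; what a row does not reach is not made up. A row lasts 1/12 s, in which the tool goes at most 41.7 mm and 7.16 degrees, less where a joint would pass 70% of its speed; a pose out of reach is approached as far as the arm can. A call is refused whole if a number of a shift passes 1 or a number of a turn 1, either way. A call with a gripper value outside its range is refused whole. "hand" is the finger opening in mm, from 0 to 91.9, set as the call begins (left out, the last holds). The fingers move at their own pace and stop on an object; "newtons" is the grip in N (left out, the last holds). Time passes only in rows, so rows that do not move let the fingers close. It gives the time, the measured TCP pose, the force, the opening and the grip force at its end, in the units of the state.
- env.state(): the state, without advancing time (a new reading comes with each control period).
- env.camera(name): name is "scene" or "top" or "wrist"; returns a dict with "color" (384x512x3 uint8, red, green, blue), "fx", "fy", "cx", "cy" (pixels), "dist" ([k1, k2, p1, p2, k3] as OpenCV has them; the pictures are not rectified), "cam_to_world" (4x4, takes a point from camera to world coordinates); the wrist camera has in their place "hand_eye" (4x4, takes a point from camera to tool coordinates, whose origin is the TCP and whose axes are the flange's). Camera axes: x right, y up, looking along -z (the intrinsics and any distortion apply to the point x, -y, -z); pixel columns grow to the right and rows downward; lengths in m; the calibration is good to about 2 mm. A picture is of the moment at which its call begins: read the wrist's pose just before it. There is no depth.
- env.hand_in(): hands the job in; it is judged then, once.
The state is a dict: "t": time; "qpos": joint angles; "qvel": joint speeds; "tau": joint torques, N m; "tool_pos": TCP position; "ee_rot": TCP orientation; "ft_force": force on the tool from outside, world axes, zero at the start; "moment": the same for the moment, N m; "grip_width": finger opening in m; "gripper_force": force on a finger pad.
Only numpy, scipy, OpenCV 4.12 (cv2) and the standard library are available. Lean on these libraries where they do the work, as an engineer would, in place of code of your own. Each camera call takes 0.05 s, during which the arm holds its last target. There are 200 camera calls.

### The job

Lay each of the three carved wooden ornaments, carved face up, flat inside the raised frame of its own outline: the round rosette in the round frame, the square one in the square frame and the long one in the long frame, with the straight-sided ones turned to lie parallel to their frames. When all three are in, set the iron weight upright on the middle of the rosette to press it, as the last step. Leave the glue bottle, the plain wooden disc and the plain offcut where they are.

Things in the scene. Friction and masses are not known exactly. Their poses are not given: they have to be found in the camera images.
- rosette: Carved ornament: pale wooden disc, diameter 56 mm, 24 mm high, eight petals carved in relief on its top; plain upright sides and effectively a flat top at 24 mm. About 45 g. Origin at the centre of its underside, z up through the carved face (up at the start).
- square_block: Carved ornament: pale wooden square, 50 x 50 mm, 24 mm high, four-leaved flower in relief on its top. About 45 g. Origin at the centre of its underside, x and y along its sides, z up through the carved face (up at the start).
- long_block: Carved ornament: pale wooden oblong, 80 mm (its x) x 34 mm (its y), 24 mm high, a row of slanting leaves in relief on its top. About 50 g. Origin at the centre of its underside, z up through the carved face (up at the start).
- weight: Dark iron weight, about 0.6 kg: cylinder of diameter 44 mm from its underside to 42 mm up, then a 16 mm thick neck, then a round grip knob of diameter 28 mm from 54 to 74 mm up (74 mm is its full height). Stands upright at the start. Origin at the centre of its underside, z up.
- board_round: Fixed brown backing board 94 x 94 mm, 12 mm thick, with a raised dark round frame on it: inner diameter 72 mm, 6 mm wide, standing 6 mm above the board. Origin at the centre of the board's underside (on the bench), z up; the face on which the ornament lies is 12 mm above the origin, the top of the frame 18 mm.
- board_square: Fixed brown backing board 92 x 92 mm, 12 mm thick, with a raised dark square frame on it: 64 x 64 mm inside, 6 mm wide, standing 6 mm above the board. Origin at the centre of the board's underside (on the bench), x and y along the frame's sides; the face on which the ornament lies is 12 mm above the origin, the top of the frame 18 mm.
- board_long: Fixed brown backing board 118 mm (its x) x 72 mm (its y), 12 mm thick, with a raised dark oblong frame on it: 94 mm (x) x 48 mm (y) inside, 6 mm wide, standing 6 mm above the board. Origin at the centre of the board's underside (on the bench); the face on which the ornament lies is 12 mm above the origin, the top of the frame 18 mm.
- glue_bottle: Bystander, loose: small white round bottle with a grey cap, diameter 42 mm, 88 mm high, standing upright. Origin at the centre of its underside.
- plain_disc: Bystander, loose: small plain wooden disc without carving, diameter 44 mm, 20 mm high, with a 14 mm hole through its middle. Origin at the centre of its underside.
- offcut: Bystander, loose: plain sawn strip without carving, 100 mm (its x) x 26 mm (its y), 18 mm high. Origin at the centre of its underside.
There are look-alikes about, which are no part of the job. Leave any blue or grey look-alike of the board_square alone.

How it is judged:
By the outcome, as a careful person would: the job done as asked, in the order asked, and still so for the second after the job is handed in, with the robot touching nothing.
It also fails if it takes over 120 s, if anything falls off the work surface, if the arm or the gripper's body presses on something with over 40 N, if the wrist force passes 120 N, or if a joint passes its speed limit or range.

## Working session

There is one attempt and no reset: what is moved stays moved. The work goes in short steps, Python scripts to look and compute and a tool call to move; the robot and the scene stay as the last step left them, time stands still between calls to the robot, and variables do not carry over. Pictures are saved under pics/ and viewed, at most 14 in all, crops included, and the job is handed in when it is done.

Besides the shell and the picture viewer there is one more tool, called after "Call:" as name(argument=value, ...), one argument or row to a line, values as JSON. apply_moves: Moves the arm, as the interface text tells. Its arguments: {"type":"object","properties":{"rows":{"type":"string"},"hand":{"type":"number"},"newtons":{"type":"number"}},"required":["rows"]}

```bash
mkdir -p pics; ls; python3 - <<'E'
from plant import env
import cv2,numpy as np
s=env.state();print(s)
for n in("top","scene","wrist"):
    c=env.camera(n);cv2.imwrite(f"pics/{n}0.png",c["color"][:,:,::-1])
    print(n,{k:np.round(v,4).tolist() for k,v in c.items() if k!="color"})
    np.save(f"{n}0.npy",c,allow_pickle=True)
cv2.imwrite("pics/top0b.png",cv2.resize(cv2.imread("pics/top0.png"),(800,600),interpolation=cv2.INTER_CUBIC))
E
```

```text
pics
{'t': 0.0, 'qpos': array([-1.39311186e+00,  1.59025116e-01,  1.59821885e+00, -1.59890586e-05,
        1.38620212e+00, -2.10097576e-01]), 'qvel': array([-0.00023028,  0.00027264, -0.0005976 ,  0.00070318, -0.00102666,
       -0.00048259]), 'tau': array([ 2.34791034e-03, -3.85565329e+01, -3.22110379e+01,  7.01880106e-02,
        3.77197482e-02, -1.29482123e-04]), 'tool_pos': array([ 0.21729623, -0.53170809,  0.22463905]), 'ee_rot': array([-3.13977670e+00, -3.71177065e-04,  3.87784650e-01]), 'ft_force': array([-0.17471785, -0.97927901,  0.3180833 ]), 'moment': array([0.01625747, 0.04428904, 0.00186379]), 'gripper_force': 0.0, 'grip_width': 0.09211552242500619}
top {'fx': 395.35, 'fy': 395.35, 'cx': 258.5369, 'cy': 192.4746, 'dist': [-0.0587, 0.0, 0.0, 0.0, 0.0], 'cam_to_world': [[-0.0032, 0.985, -0.1725, 0.2256], [-0.9999, -0.005, -0.0101, -0.0292], [-0.0108, 0.1725, 0.9849, 1.4151], [0.0, 0.0, 0.0, 1.0]]}
scene {'fx': 442.9786, 'fy': 442.9786, 'cx': 252.0684, 'cy': 187.5872, 'dist': [-0.0116, 0.0, 0.0, 0.0, 0.0], 'cam_to_world': [[0.8108, -0.4992, 0.3057, 0.8924], [0.5853, 0.6925, -0.4217, -0.6188], [-0.0012, 0.5208, 0.8536, 1.255], [0.0, 0.0, 0.0, 1.0]]}
wrist {'fx': 296.7181, 'fy': 296.7181, 'cx': 256.8447, 'cy': 194.3094, 'dist': [-0.0053, 0.0, 0.0, 0.0, 0.0], 'hand_eye': [[-0.0009, 0.9675, 0.2529, 0.0709], [1.0, 0.0007, 0.0006, 0.0006], [0.0004, 0.2529, -0.9675, -0.1599], [0.0, 0.0, 0.0, 1.0]]}
```

View pics/top0b.png

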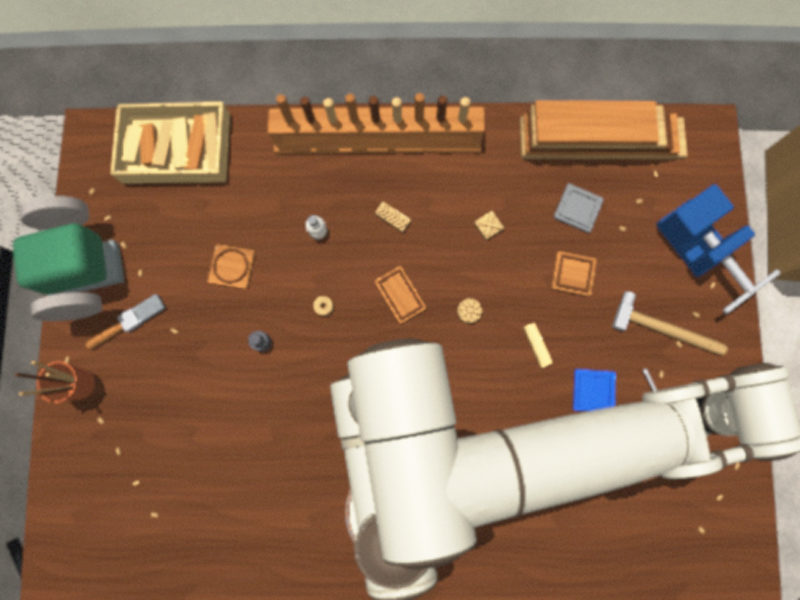

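View pics/scene0.png

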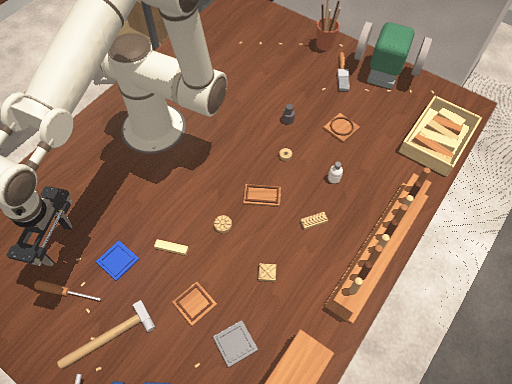

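The top view (800x600) shows:

| Object | Pixel |
|---|---|
| round board | (231,266) |
| long board | (400,294) |
| brown square board | (575,273) |
| rosette | (470,311) |
| square block | (489,225) |
| long block | (393,216) |
| weight | (260,342) |
| plain disc | (322,306) |
| offcut | (538,345) |
| bottle | (316,228) |

The grey board at (579,208) and the blue one at (595,390) are the look-alikes. The scene view agrees with this.

```bash
cat > h.py <<'E'
import numpy as np,cv2
from scipy.spatial.transform import Rotation as Ro
def pose(s):
    T=np.eye(4);T[:3,:3]=Ro.from_euler('xyz',s["ee_rot"]).as_matrix();T[:3,3]=s["tool_pos"];return T
def setc(c,s=None):
    if "hand_eye" in c: c["cam_to_world"]=pose(s)@c["hand_eye"]
    return c
def cast(c,px,z):
    px=np.float64(px).reshape(-1,1,2);K=np.array([[c["fx"],0,c["cx"]],[0,c["fy"],c["cy"]],[0,0,1]])
    n=cv2.undistortPoints(px,K,np.float64(c["dist"])).reshape(-1,2)
    d=np.c_[n[:,0],-n[:,1],-np.ones(len(n))]@c["cam_to_world"][:3,:3].T;o=c["cam_to_world"][:3,3]
    return (o+d*((z-o[2])/d[:,2])[:,None])[:,:2]
def proj(c,P):
    P=np.float64(P).reshape(-1,3);M=np.linalg.inv(c["cam_to_world"]);q=P@M[:3,:3].T+M[:3,3]
    q=q*[1,-1,-1];K=np.array([[c["fx"],0,c["cx"]],[0,c["fy"],c["cy"]],[0,0,1]])
    return cv2.projectPoints(q,np.zeros(3),np.zeros(3),K,np.float64(c["dist"]))[0].reshape(-1,2)
def plan(s,xyz,yaw=None):
    "shift in tool axes (25 mm units) then turn about tool z (5 deg units); shift before turning"
    T=pose(s);d=T[:3,:3].T@(np.array(xyz)-T[:3,3])/0.025
    r=0 if yaw is None else -((yaw-s["ee_rot"][2]+np.pi)%(2*np.pi)-np.pi)/np.radians(5)
    print("shift",np.round(d,2),"turn",round(r,2))
E
python3 - <<'E'
from h import *;from plant import env
c=np.load("top0.npy",allow_pickle=True).item()
for n,p,z in [("rb",(231,266),.018),("lb",(400,294),.018),("sb",(575,273),.018),("ros",(470,311),.024),("sq",(489,225),.024),("long",(393,216),.024),("wt",(260,342),.06),("disc",(322,306),.02),("off",(538,345),.018),("bot",(316,228),.06)]:
    print(n,np.round(cast(c,np.array(p)/1.5625,z),3))
plan(env.state(),(0.46,-.1,.34),0)
E
```

```text
rb [[0.555 0.389]]
lb [[ 0.486 -0.006]]
sb [[ 0.534 -0.412]]
ros [[ 0.445 -0.165]]
sq [[ 0.648 -0.214]]
long [[0.671 0.01 ]]
wt [[0.372 0.304]]
disc [[0.459 0.173]]
off [[ 0.367 -0.319]]
bot [[0.633 0.185]]
shift [ 15.52 -12.33  -4.58] turn 4.44
```

Call:
apply_moves(
  rows="0.8 -0.6 -0.6 0 0 0;0.9 -0.7 -0.6 0 0 0;0.9 -0.7 -0.6 0 0 0;0.9 -0.7 -0.6 0 0 0;0.9 -0.7 -0.6 0 0 0;0.9 -0.7 -0.6 0 0 0;0.9 -0.7 -0.6 0 0 0;0.9 -0.7 -0.4 0 0 0",
)

```text
t: 0.82
tool_pos: [0.3303, -0.3368, 0.342]
ee_rot: [3.14, -0.0, 0.388]
ft_force: [1.2, -1.1, 1.0]
grip_width: 0.0922
gripper_force: 0.0
```

Call:
apply_moves(
  rows="0.9 -0.8 0 0 0 0;0.9 -0.8 0 0 0 0;0.9 -0.8 0 0 0 0;0.9 -0.8 0 0 0 0;0.9 -0.8 0 0 0 0;0.9 -0.8 0 0 0 0;0.9 -0.8 0 0 0 0;0.9 -0.8 0 0 0 0",
)

```text
t: 1.48
tool_pos: [0.4361, -0.1202, 0.3404]
ee_rot: [-3.141, 0.0, 0.388]
ft_force: [-0.4, 0.8, 0.4]
grip_width: 0.0918
gripper_force: 0.0
```

Call:
apply_moves(
  rows="0.4 -0.3 0 0 0 0.4;0 0 0 0 0 1;0 0 0 0 0 1;0 0 0 0 0 1;0 0 0 0 0 1;0 0 0 0 0 0;0 0 0 0 0 0",
)

```text
t: 2.07
tool_pos: [0.4422, -0.1109, 0.3404]
ee_rot: [-3.141, 0.0, 0.006]
ft_force: [0.4, -0.2, 0.4]
grip_width: 0.0919
gripper_force: 0.0
```

```bash
python3 - <<'E'
from h import *;from plant import env
s=env.state();print(s["tool_pos"],s["ee_rot"],s["qvel"].round(3),s["ft_force"].round(1))
c=setc(env.camera("wrist"),s);np.save("w1.npy",c,allow_pickle=True)
cv2.imwrite("pics/w1.png",cv2.resize(c["color"][:,:,::-1],(800,600),interpolation=cv2.INTER_CUBIC))
E
```

```text
[ 0.44217528 -0.11088522  0.3403818 ] [-3.14133674e+00  3.84275010e-04  6.29021169e-03] [-0.002 -0.    -0.001  0.001 -0.002 -0.01 ] [ 0.4 -0.2  0.4]
```

View pics/w1.png

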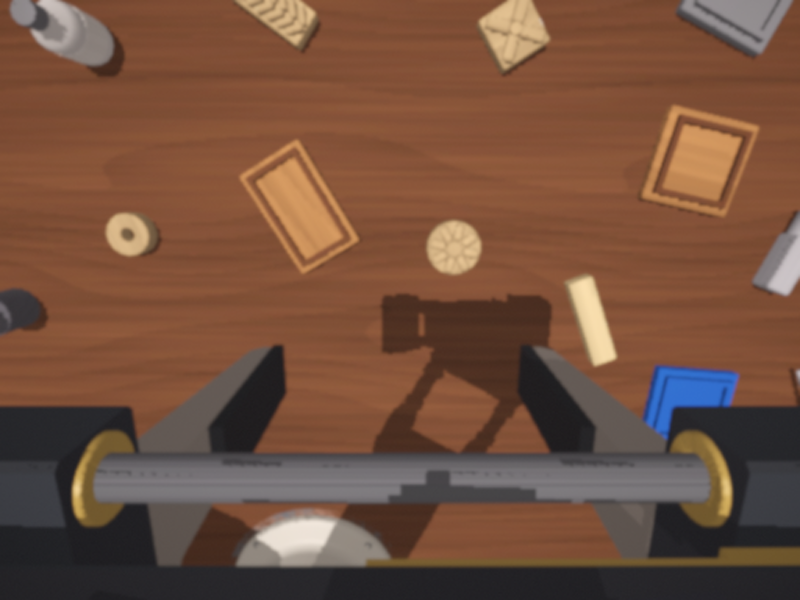

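The wrist view (800x600) shows the rosette at (454,247), long board (300,207), square board (700,160), square block (513,32), part of the long block at (280,15) and the offcut (590,320). Nothing blocks the view of the rosette.

```bash
cat >> h.py <<'E'
def mask(c,kind):
    h=cv2.cvtColor(c["color"],cv2.COLOR_RGB2HSV)
    return h
def find(c,kind,xy,z,zm=None):
    "contour nearest expected world xy; silhouette cast at height zm"
    h=cv2.cvtColor(c["color"],cv2.COLOR_RGB2HSV);
    lo,hi=KIND[kind]
    m=cv2.inRange(h,np.array(lo),np.array(hi));m=cv2.morphologyEx(m,cv2.MORPH_CLOSE,np.ones((5,5)));m=cv2.morphologyEx(m,cv2.MORPH_OPEN,np.ones((3,3)))
    cs,_=cv2.findContours(m,cv2.RETR_EXTERNAL,cv2.CHAIN_APPROX_NONE)
    best=None
    p=proj(c,[*xy,z])[0]
    cs=[q for q in cs if cv2.contourArea(q)>150]
    q=min(cs,key=lambda q:np.linalg.norm(q.reshape(-1,2).mean(0)-p))
    w=cast(c,cv2.convexHull(q).reshape(-1,2),z)
    r=cv2.minAreaRect((w*1000).astype(np.float32));
    (cx,cy),(a,b),t=r
    if a<b:a,b,t=b,a,t+90
    t=(t+90)%180-90
    x,y,ww,hh=cv2.boundingRect(q)
    print(kind,"pix",p.round(0),"bbox",(x,y,ww,hh),"centre mm",round(cx,1),round(cy,1),"size",round(a,1),round(b,1),"long axis deg",round(t,1))
    return cx/1000,cy/1000,np.radians(t)
KIND={"pale":((12,60,130),(32,170,255)),"board":((5,110,120),(14,255,255))}
E
python3 - <<'E'
from h import *
c=np.load("w1.npy",allow_pickle=True).item()
h=cv2.cvtColor(c["color"],cv2.COLOR_RGB2HSV)
for n,p in dict(ros=(454,247),ros2=(465,240),sq=(500,35),sqside=(530,50),longb=(300,207),lbrim=(250,170),frame=(250,185),sb=(700,160),table=(600,230),table2=(300,100),off=(590,310)).items():
    x,y=np.array(p)/1.5625; print(n,h[int(y),int(x)])
find(c,"pale",(.445,-.165),.012)
find(c,"pale",(.648,-.214),.012)
find(c,"board",(.486,-.006),.009)
find(c,"board",(.534,-.412),.009)
E
```

```text
ros [ 17  93 223]
ros2 [ 17  92 221]
sq [ 17  98 204]
sqside [ 17  99 199]
longb [ 15 140 211]
lbrim [ 14 144 188]
frame [ 12 147 156]
sb [ 14 140 206]
table [ 10 148 133]
table2 [ 10 150 129]
off [ 19  77 248]
pale pix [289. 160.] bbox (272, 140, 37, 37) centre mm 447.2 -165.9 size 59.6 59.5 long axis deg 1.0
pale pix [327.  23.] bbox (305, 0, 48, 45) centre mm 654.0 -215.9 size 56.0 54.2 long axis deg 32.7
board pix [192. 134.] bbox (0, 0, 512, 289) centre mm 441.4 -105.2 size 923.4 475.4 long axis deg -89.7
board pix [446. 104.] bbox (0, 0, 512, 289) centre mm 441.4 -105.2 size 923.4 475.4 long axis deg -89.7
```

```bash
sed -i 's/^KIND=.*/KIND={"pale":((12,50,130),(32,116,255)),"board":((12,122,140),(20,185,255))}/' h.py
python3 - <<'E'
from h import *;from plant import env
c=np.load("w1.npy",allow_pickle=True).item()
find(c,"pale",(.445,-.165),.012)
find(c,"pale",(.648,-.214),.012)
find(c,"board",(.486,-.006),.009)
find(c,"board",(.534,-.412),.009)
plan(env.state(),(.447,-.1658,.0195),0)
E
```

```text
pale pix [289. 160.] bbox (273, 141, 35, 35) centre mm 447.6 -165.7 size 56.0 55.6 long axis deg 27.6
pale pix [327.  23.] bbox (306, 0, 45, 45) centre mm 653.5 -216.0 size 53.5 53.1 long axis deg 34.5
board pix [192. 134.] bbox (153, 89, 77, 87) centre mm 486.8 -5.0 size 121.1 76.2 long axis deg 30.7
board pix [446. 104.] bbox (411, 67, 75, 72) centre mm 535.6 -412.6 size 97.8 93.8 long axis deg 78.2
shift [ 0.18  2.2  12.84] turn 0.07
```

Call:
apply_moves(
  rows="0.1 0.6 0.6 0 0 0;0.1 0.8 1 0 0 0;0 0.8 1 0 0 0;0 0 1 0 0 0;0 0 1 0 0 0;0 0 1 0 0 0;0 0 1 0 0 0;0 0 1 0 0 0",
)

```text
t: 2.78
tool_pos: [0.4473, -0.166, 0.1494]
ee_rot: [3.142, -0.0, 0.006]
ft_force: [-0.3, -0.3, 0.6]
grip_width: 0.092
gripper_force: 0.0
```

Call:
apply_moves(
  rows="0 0 1 0 0 0;0 0 1 0 0 0;0 0 1 0 0 0;0 0 0.8 0 0 0;0 0 0.6 0 0 0;0 0 0.5 0 0 0;0 0 0.3 0 0 0;0 0 0 0 0 0",
)

```text
t: 3.45
tool_pos: [0.4463, -0.1652, 0.019]
ee_rot: [-3.14, 0.003, 0.005]
ft_force: [-0.3, 0.8, -0.0]
grip_width: 0.0919
gripper_force: 0.0
```

Call:
apply_moves(
  rows="0 0 0 0 0 0;0 0 0 0 0 0;0 0 0 0 0 0;0 0 0 0 0 0;0 0 0 0 0 0;0 0 0 0 0 0",
  hand=45,
  newtons=15,
)

```text
t: 3.95
tool_pos: [0.4478, -0.1661, 0.021]
ee_rot: [3.141, -0.001, 0.004]
ft_force: [0.3, 0.2, 2.6]
grip_width: 0.0557
gripper_force: 15.0
```

Call:
apply_moves(
  rows="0 0 -0.4 0 0 0;0 0 -0.8 0 0 0;0 0 -1 0 0 0;0 0 -1 0 0 0;0 0 -1 0 0 0;0 -0.4 -1 0 0 0;0 -0.8 -1 0 0 0;0 -1 -1 0 0 0",
)

```text
t: 4.62
tool_pos: [0.4471, -0.1111, 0.2026]
ee_rot: [3.141, -0.001, 0.002]
ft_force: [0.2, 0.5, -0.5]
grip_width: 0.0556
gripper_force: 15.0
```

Call:
apply_moves(
  rows="0 -1 -1 0 0 0;0 -1 -0.6 0 0 0;0.2 -1 0 0 0 0;0.2 -1 0 0 0 0;0.2 -1 0 0 0 0;0.2 -1 0 0 0 0;0.2 -1 0 0 0 0;0.2 -1 0 0 0 0",
)

```text
t: 5.28
tool_pos: [0.4763, 0.0905, 0.2413]
ee_rot: [3.142, -0.001, 0.004]
ft_force: [-0.4, -0.6, -0.1]
grip_width: 0.0556
gripper_force: 15.0
```

Call:
apply_moves(
  rows="0.2 -1 0 0 0 0;0.2 -1 0 0 0 0;0.2 -1 0 0 0 0;0.2 -1 0 0 0 0;0.2 -1 0 0 0 0;0.2 -1 0 0 0 0;0.2 -1 0 0 0 0;0.2 -1 0 0 0 0",
)

```text
t: 5.95
tool_pos: [0.5156, 0.2906, 0.2412]
ee_rot: [-3.142, -0.0, 0.004]
ft_force: [-0.1, 0.3, 0.2]
grip_width: 0.0556
gripper_force: 15.0
```

Call:
apply_moves(
  rows="0.2 -1 0 0 0 0;0.2 -1 0 0 0 0;0 -1 0 0 0 0;0 -0.6 0 0 0 0;0 0 0 0 0 0;0 0 0 0 0 0;0 0 0 0 0 0",
)

```text
t: 6.53
tool_pos: [0.5254, 0.3785, 0.2409]
ee_rot: [3.141, 0.0, 0.004]
ft_force: [-0.7, -0.8, -1.3]
grip_width: 0.0554
gripper_force: 15.0
```

```bash
python3 - <<'E'
from h import *;from plant import env
s=env.state();print(s["tool_pos"],s["ee_rot"],s["ft_force"].round(1))
c=setc(env.camera("wrist"),s);np.save("w2.npy",c,allow_pickle=True)
cv2.imwrite("pics/w2.png",c["color"][:,:,::-1])
find(c,"board",(.555,.389),.009)
E
```

```text
[0.52538072 0.37851435 0.24085974] [3.14100000e+00 4.62358953e-05 3.51239474e-03] [-0.7 -0.8 -1.3]
board pix [248. 149.] bbox (205, 106, 83, 84) centre mm 553.1 393.5 size 101.6 96.5 long axis deg -9.8
```

View pics/w2.png

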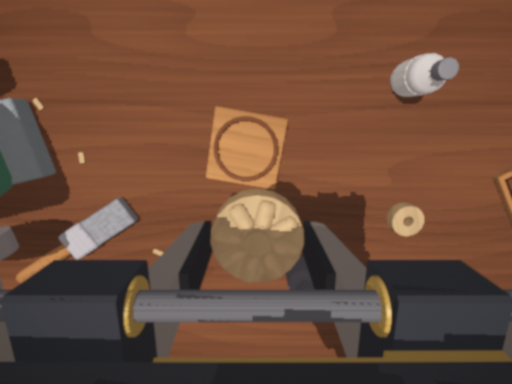

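Rosette is held level. The round board is at about (246,149), its dark ring is clear of the rosette, and I fit that ring next.

```bash
cat >> h.py <<'E'
def ring(c,xy,R=.05,z=.018):
    "dark frame fit: world points of dark frame pixels near xy"
    h=cv2.cvtColor(c["color"],cv2.COLOR_RGB2HSV)
    th=np.linspace(0,2*np.pi,60);poly=proj(c,[[xy[0]+R*np.cos(a),xy[1]+R*np.sin(a),.012] for a in th]).astype(np.int32)
    m=np.zeros(h.shape[:2],np.uint8);cv2.fillPoly(m,[poly],255)
    d=cv2.inRange(h,(0,0,0),(20,255,165))&m
    n,lab,st,ce=cv2.connectedComponentsWithStats(d)
    k=1+np.argmax(st[1:,4]);ys,xs=np.where(lab==k)
    return cast(c,np.c_[xs,ys],z),d
E
python3 - <<'E'
from h import *;from plant import env
from scipy.optimize import least_squares
c=np.load("w2.npy",allow_pickle=True).item()
for R in(.043,.046):
    w,d=ring(c,(.555,.390),R)
    f=least_squares(lambda p:np.hypot(w[:,0]-p[0],w[:,1]-p[1])-p[2],[.555,.39,.039],loss="soft_l1",f_scale=.001)
    print(len(w),f.x)
plan(env.state(),(f.x[0],f.x[1],.0345),0)
E
```

```text
907 [0.55620511 0.39205133 0.03842027]
927 [0.55622366 0.39216773 0.03848686]
shift [ 1.23 -0.55  8.25] turn 0.03
```

Call:
apply_moves(
  rows="0.4 -0.2 0.5 0 0 0;0.4 -0.2 0.8 0 0 0;0.4 -0.15 0.9 0 0 0;0 0 1 0 0 0;0 0 1 0 0 0;0 0 0.9 0 0 0;0 0 0.8 0 0 0;0 0 0.6 0 0 0",
)

```text
t: 7.25
tool_pos: [0.5548, 0.3915, 0.0761]
ee_rot: [3.14, 0.002, 0.002]
ft_force: [-0.5, 0.6, -1.4]
grip_width: 0.0554
gripper_force: 15.0
```

Call:
apply_moves(
  rows="0 0 0.5 0 0 0;0 0 0.4 0 0 0;0 0 0.3 0 0 0;0 0 0.2 0 0 0;0 0 0.2 0 0 0;0 0 0.1 0 0 0;0 0 0.05 0 0 0;0 0 0 0 0 0",
)

```text
t: 7.92
tool_pos: [0.5555, 0.3934, 0.0346]
ee_rot: [-3.141, -0.0, 0.004]
ft_force: [-0.2, -0.3, -1.6]
grip_width: 0.0555
gripper_force: 15.0
```

Call:
apply_moves(
  rows="0 0 0.05 0 0 0;0 0 0 0 0 0;0 0 0 0 0 0",
)

```text
t: 8.17
tool_pos: [0.5555, 0.3933, 0.0334]
ee_rot: [-3.141, -0.0, 0.004]
ft_force: [-0.5, 0.1, -1.3]
grip_width: 0.0555
gripper_force: 15.0
```

Call:
apply_moves(
  rows="0 0 0 0 0 0;0 0 0 0 0 0;0 0 0 0 0 0;0 0 0 0 0 0;0 0 -0.3 0 0 0;0 0 -0.6 0 0 0;0 0 -1 0 0 0;0 0 -1 0 0 0",
  hand=75,
)

```text
t: 8.83
tool_pos: [0.5551, 0.3931, 0.1071]
ee_rot: [3.141, 0.001, 0.004]
ft_force: [0.6, -0.3, 0.9]
grip_width: 0.0753
gripper_force: 0.0
```

Call:
apply_moves(
  rows="-0.4 0 -1 0 0 0;-0.6 0 -1 0 0 0;-0.6 0 -1 0 0 0;-0.6 0 -1 0 0 0;-0.2 0 -0.8 0 0 0;0 0 -0.5 0 0 0;0 0 0 0 0 0;0 0 0 0 0 0",
)

```text
t: 9.5
tool_pos: [0.4961, 0.3931, 0.239]
ee_rot: [-3.141, -0.002, 0.004]
ft_force: [-0.2, -0.0, -0.5]
grip_width: 0.0754
gripper_force: 0.0
```

```bash
python3 - <<'E'
from h import *;from plant import env
s=env.state();print(s["tool_pos"],s["ee_rot"],s["ft_force"].round(1))
c=setc(env.camera("wrist"),s);np.save("w3.npy",c,allow_pickle=True)
cv2.imwrite("pics/w3.png",c["color"][:,:,::-1])
find(c,"pale",(.556,.392),.036)
plan(s,(.60,.01,.24),0)
E
```

```text
[0.49608598 0.39305166 0.23900792] [-3.14074840e+00 -1.84234355e-03  3.56934426e-03] [-0.2 -0.  -0.5]
pale pix [258. 127.] bbox (235, 104, 45, 46) centre mm 555.8 392.8 size 52.7 52.4 long axis deg -89.8
shift [ 4.1  15.34 -0.05] turn 0.04
```

View pics/w3.png

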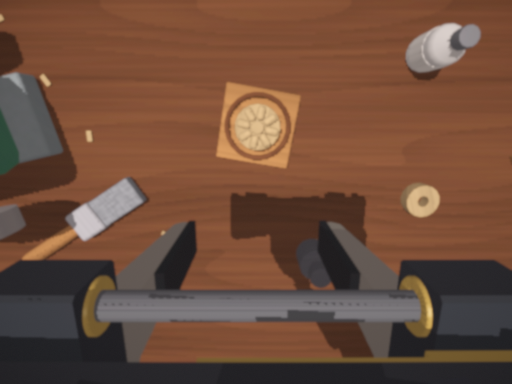

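The rosette lies inside the round frame, centred at (258,127). Next is the long block.

Call:
apply_moves(
  rows="0.2 0.6 0 0 0 0;0.3 1 0 0 0 0;0.3 1 0 0 0 0;0.3 1 0 0 0 0;0.3 1 0 0 0 0;0.3 1 0 0 0 0;0.3 1 0 0 0 0;0.3 1 0 0 0 0",
  hand=70,
)

```text
t: 10.22
tool_pos: [0.5532, 0.2015, 0.2357]
ee_rot: [3.141, 0.004, 0.003]
ft_force: [0.3, 0.1, -0.2]
grip_width: 0.0699
gripper_force: 0.0
```

Call:
apply_moves(
  rows="0.3 1 0 0 0 0;0.3 1 0 0 0 0;0.3 1 0 0 0 0;0.2 1 0 0 0 0;0.1 1 0 0 0 0;0 1 0 0 0 0;0 1 0 0 0 0;0 0.7 0 0 0 0",
)

```text
t: 10.88
tool_pos: [0.5835, 0.0085, 0.2356]
ee_rot: [-3.141, 0.004, 0.002]
ft_force: [-0.4, 1.5, -0.7]
grip_width: 0.0701
gripper_force: 0.0
```

Call:
apply_moves(
  rows="0 0 0 0 0 0;0 0 0 0 0 0",
)

```text
t: 11.05
tool_pos: [0.5837, 0.0102, 0.2362]
ee_rot: [-3.141, 0.003, 0.002]
ft_force: [-0.9, 0.8, -1.0]
grip_width: 0.07
gripper_force: 0.0
```

```bash
python3 - <<'E'
from h import *;from plant import env
s=env.state();print(s["tool_pos"],s["ee_rot"],s["ft_force"].round(1))
c=setc(env.camera("wrist"),s);np.save("w4.npy",c,allow_pickle=True)
cv2.imwrite("pics/w4.png",c["color"][:,:,::-1])
a=find(c,"pale",(.671,.01),.012)
for y in (a[2],a[2]+np.pi): plan(s,(a[0],a[1],.021),y)
E
```

```text
[0.58370821 0.01022605 0.23618349] [-3.14050777e+00  3.19205662e-03  1.68936612e-03] [-0.9  0.8 -1. ]
pale pix [257. 103.] bbox (222, 69, 68, 61) centre mm 674.3 12.2 size 81.9 35.2 long axis deg 55.5
shift [ 3.65 -0.06  8.6 ] turn -11.07
shift [ 3.65 -0.06  8.6 ] turn 24.93
```

View pics/w4.png

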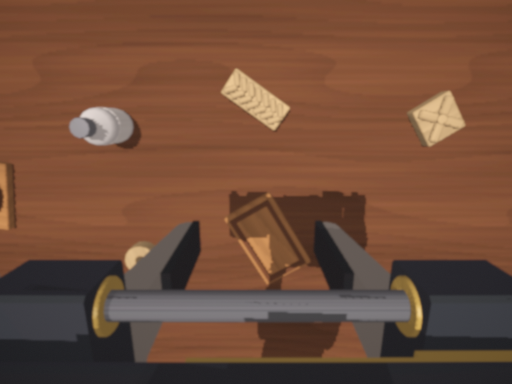

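Long block seen at (256,99), long axis 55.5° in world. Its leaves face up and the area around it is clear.

Call:
apply_moves(
  rows="0.6 0 0 0 0 0;0.9 0 0 0 0 0;0.9 0 0.3 0 0 0;0.8 0 0.4 0 0 0;0.4 0 0.5 0 0 -0.5;0 0 0.5 0 0 -1;0 0 0.6 0 0 -1;0 0 0.6 0 0 -1",
)

```text
t: 11.77
tool_pos: [0.6743, 0.0129, 0.1641]
ee_rot: [-3.141, 0.001, 0.315]
ft_force: [-0.5, -0.2, 0.1]
grip_width: 0.0699
gripper_force: 0.0
```

Call:
apply_moves(
  rows="0 0 0.6 0 0 -1;0 0 0.6 0 0 -1;0 0 0.6 0 0 -1;0 0 0.5 0 0 -1;0 0 0.5 0 0 -1;0 0 0.3 0 0 -1;0 0 0 0 0 -1;0 0 0 0 0 -0.6",
)

```text
t: 12.43
tool_pos: [0.6732, 0.0131, 0.0862]
ee_rot: [-3.138, 0.001, 0.978]
ft_force: [0.6, -0.1, 0.9]
grip_width: 0.0701
gripper_force: 0.0
```

Call:
apply_moves(
  rows="0 0 0 0 0 0;0 0 0 0 0 0",
)

```text
t: 12.6
tool_pos: [0.6741, 0.0124, 0.0875]
ee_rot: [-3.141, 0.0, 0.972]
ft_force: [0.3, -0.0, -0.2]
grip_width: 0.0699
gripper_force: 0.0
```

```bash
python3 - <<'E'
from h import *;from plant import env
s=env.state();print(s["tool_pos"],s["ee_rot"],s["ft_force"].round(1))
plan(s,(.6743,.0122,.0205),np.radians(55.5))
E
```

```text
[0.67408398 0.0124379  0.08754658] [-3.14072888e+00  1.20653484e-04  9.72143367e-01] [ 0.3 -0.  -0.2]
shift [-0.    0.01  2.68] turn 0.04
```

Call:
apply_moves(
  rows="0 0 0.5 0 0 0;0 0 0.7 0 0 0;0 0 0.6 0 0 0;0 0 0.5 0 0 0;0 0 0.3 0 0 0;0 0 0.08 0 0 0;0 0 0 0 0 0;0 0 0 0 0 0",
)

```text
t: 13.27
tool_pos: [0.6749, 0.0111, 0.0217]
ee_rot: [3.141, -0.001, 0.972]
ft_force: [0.1, -0.2, 1.1]
grip_width: 0.0699
gripper_force: 0.0
```

Call:
apply_moves(
  rows="0 0 0 0 0 0;0 0 0 0 0 0;0 0 0 0 0 0;0 0 0 0 0 0;0 0 0 0 0 0;0 0 0 0 0 0;0 0 0 0 0 0",
  hand=22,
  newtons=15,
)

```text
t: 13.85
tool_pos: [0.6743, 0.0112, 0.0212]
ee_rot: [3.142, -0.0, 0.972]
ft_force: [-0.3, -0.1, 1.6]
grip_width: 0.0339
gripper_force: 15.0
```

Call:
apply_moves(
  rows="0 0 -0.4 0 0 0;0 0 -0.8 0 0 0;0 0 -1 0 0 0;0 0 -1 0 0 0;0 0 -1 0 0 0;-0.3 -0.3 -1 0 0 0;-0.7 -0.7 -1 0 0 0;-0.9 -0.9 -1 0 0 0",
)

```text
t: 14.52
tool_pos: [0.6084, -0.0014, 0.2029]
ee_rot: [3.14, -0.001, 0.973]
ft_force: [1.4, 0.1, -1.1]
grip_width: 0.0341
gripper_force: 15.0
```

Call:
apply_moves(
  rows="-0.9 -0.9 -0.6 0 0 0;-0.9 -0.9 0 0 0 0;-0.9 -0.9 0 0 0 0;-0.9 -0.9 0 0 0 0;-0.9 -0.9 0 0 0 0;-0.9 -0.7 0 0 0 0;-0.4 0 0 0 0 0.5;0 0 0 0 0 1",
)

```text
t: 15.18
tool_pos: [0.4182, -0.0489, 0.2167]
ee_rot: [3.14, 0.0, 0.836]
ft_force: [-0.0, 0.4, -0.1]
grip_width: 0.0337
gripper_force: 15.0
```

Call:
apply_moves(
  rows="0 0 0 0 0 1;0 0 0 0 0 1;0 0 0 0 0 1;0 0 0 0 0 0.5;0 0 0 0 0 0;0 0 0 0 0 0",
)

```text
t: 15.68
tool_pos: [0.4196, -0.0481, 0.2165]
ee_rot: [3.141, -0.001, 0.537]
ft_force: [-0.7, -0.4, -0.5]
grip_width: 0.0333
gripper_force: 15.0
```

```bash
python3 - <<'E'
from h import *;from plant import env
s=env.state();print(s["tool_pos"],s["ee_rot"],s["ft_force"].round(1))
c=setc(env.camera("wrist"),s);np.save("w5.npy",c,allow_pickle=True)
cv2.imwrite("pics/w5.png",c["color"][:,:,::-1])
a=find(c,"board",(.487,-.005),.009)
w,d=ring(c,a,.062);print(len(w),cv2.minAreaRect((w*1000).astype(np.float32)))
plan(s,(a[0],a[1],.0345),a[2])
E
```

```text
[ 0.41962814 -0.0480695   0.2165327 ] [ 3.14102850e+00 -5.48760288e-04  5.36862105e-01] [-0.7 -0.4 -0.5]
board pix [254. 109.] bbox (222, 55, 65, 106) centre mm 486.6 -5.9 size 120.3 75.1 long axis deg 30.7
1450 ((461.85443115234375, 35.67757034301758), (98.35800170898438, 26.092512130737305), 30.751110076904297)
shift [ 3.16 -0.08  7.28] turn 0.01
```

View pics/w5.png

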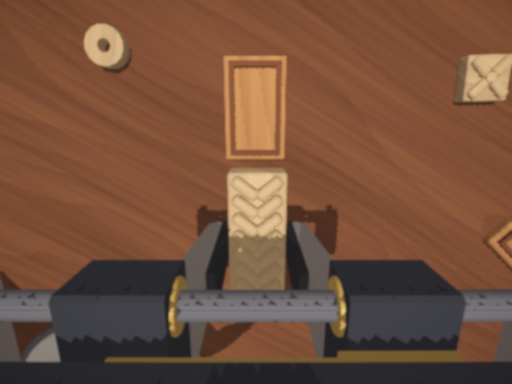

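The held block is aligned with the long frame (frame centre at (255,107), block at column 258), so I place it.

Call:
apply_moves(
  rows="0.6 0 0.2 0 0 0;0.8 0 0.4 0 0 0;0.8 -0.1 0.7 0 0 0;0.7 0 0.9 0 0 0;0.26 0 0.9 0 0 0;0 0 0.9 0 0 0;0 0 0.8 0 0 0;0 0 0.7 0 0 0",
)

```text
t: 16.4
tool_pos: [0.4856, -0.0051, 0.0771]
ee_rot: [-3.141, 0.001, 0.537]
ft_force: [0.1, -0.8, -1.0]
grip_width: 0.0341
gripper_force: 15.0
```

Call:
apply_moves(
  rows="0 0 0.5 0 0 0;0 0 0.4 0 0 0;0 0 0.3 0 0 0;0 0 0.2 0 0 0;0 0 0.2 0 0 0;0 0 0.1 0 0 0;0 0 0 0 0 0;0 0 0 0 0 0",
)

```text
t: 17.07
tool_pos: [0.4862, -0.0055, 0.0365]
ee_rot: [3.141, -0.001, 0.536]
ft_force: [0.1, -0.3, -0.8]
grip_width: 0.0342
gripper_force: 15.0
```

Call:
apply_moves(
  rows="0 0 0.07 0 0 0;0 0 0.05 0 0 0;0 0 0 0 0 0;0 0 0 0 0 0",
)

```text
t: 17.4
tool_pos: [0.486, -0.0054, 0.0332]
ee_rot: [3.141, -0.0, 0.536]
ft_force: [0.8, 0.2, -1.2]
grip_width: 0.0335
gripper_force: 15.0
```

Call:
apply_moves(
  rows="0 0 0 0 0 0;0 0 0 0 0 0;0 0 0 0 0 0;0 0 0 0 0 0;0 0 -0.3 0 0 0;0 0 -0.6 0 0 0;0 0 -1 0 0 0;0 0 -1 0 0 0",
  hand=70,
)

```text
t: 18.07
tool_pos: [0.4851, -0.0052, 0.1063]
ee_rot: [-3.14, 0.001, 0.536]
ft_force: [0.2, 0.3, -0.2]
grip_width: 0.0698
gripper_force: 0.0
```

Call:
apply_moves(
  rows="-0.4 0 -1 0 0 0;-0.6 0 -1 0 0 0;-0.8 0 -1 0 0 0;-0.6 0 -1 0 0 0;-0.4 0 -0.8 0 0 0;0 0 -0.3 0 0 0;0 0 0 0 0 0;0 0 0 0 0 0",
)

```text
t: 18.73
tool_pos: [0.4259, -0.0409, 0.2328]
ee_rot: [-3.142, -0.0, 0.536]
ft_force: [0.0, -0.4, 1.0]
grip_width: 0.0698
gripper_force: 0.0
```

```bash
python3 - <<'E'
from h import *;from plant import env
s=env.state();print(s["tool_pos"],s["ee_rot"],s["ft_force"].round(1))
c=setc(env.camera("wrist"),s);np.save("w6.npy",c,allow_pickle=True)
cv2.imwrite("pics/w6.png",c["color"][:,:,::-1])
find(c,"board",(.487,-.005),.009)
find(c,"pale",(.487,-.005),.036)
a=find(c,"pale",(.6535,-.216),.012)
plan(s,(.57,-.216,.225),np.radians(0))
E
```

```text
[ 0.42592088 -0.04092507  0.23276397] [-3.14152438e+00 -3.25954509e-04  5.36166379e-01] [ 0.  -0.4  1. ]
board pix [257. 117.] bbox (227, 66, 61, 100) centre mm 486.5 -5.8 size 119.9 75.1 long axis deg 30.7
pale pix [257. 117.] bbox (243, 82, 29, 70) centre mm 486.5 -5.6 size 77.8 33.4 long axis deg 30.7
pale pix [476.  87.] bbox (454, 65, 48, 45) centre mm 653.4 -217.3 size 53.9 51.5 long axis deg -56.7
shift [1.38 8.96 0.31] turn 6.14
```

View pics/w6.png

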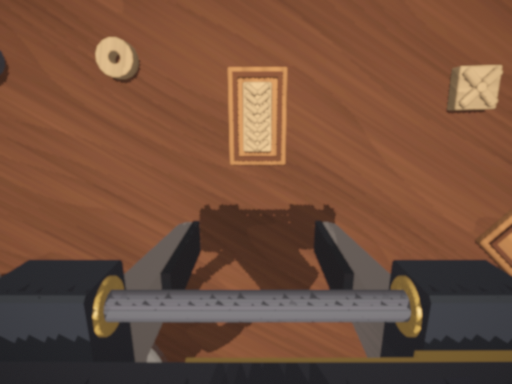

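The long block is centred and parallel in its frame (257,117). The square block is at (476,88).

Call:
apply_moves(
  rows="0.1 0.6 0 0 0 0;0.1 1 0 0 0 0;0.1 1 0 0 0 0;0.1 1 0 0 0 0;0.1 1 0 0 0 0;0.1 1 0 0 0 0;0.1 1 0 0 0 0;0.1 1 0 0 0 0",
  hand=88,
)

```text
t: 19.45
tool_pos: [0.5402, -0.1944, 0.2303]
ee_rot: [-3.138, 0.002, 0.537]
ft_force: [0.2, 0.6, -1.1]
grip_width: 0.0882
gripper_force: 0.0
```

Call:
apply_moves(
  rows="0.1 1 0 0 0 0;0.1 1 0 0 0 0;0 1 0 0 0 0;0 0.3 0 0 0 0;0 0 0 0 0 0;0 0 0 0 0 0",
)

```text
t: 19.95
tool_pos: [0.5859, -0.2616, 0.2313]
ee_rot: [-3.138, 0.001, 0.536]
ft_force: [0.0, 0.4, -0.2]
grip_width: 0.0878
gripper_force: 0.0
```

```bash
python3 - <<'E'
from h import *;from plant import env
s=env.state();print(s["tool_pos"],s["ee_rot"],s["ft_force"].round(1))
c=setc(env.camera("wrist"),s);np.save("w7.npy",c,allow_pickle=True)
cv2.imwrite("pics/w7.png",c["color"][:,:,::-1])
find(c,"pale",(.6535,-.216),.024)
a=find(c,"pale",(.6535,-.216),.012)
plan(s,(a[0],a[1],.0205),a[2])
plan(s,(a[0],a[1],.0205),a[2]+np.pi/2)
E
```

```text
[ 0.58588862 -0.26156056  0.23131401] [-3.13838201e+00  1.06871138e-03  5.36470473e-01] [ 0.   0.4 -0.2]
pale pix [253. 107.] bbox (231, 86, 43, 44) centre mm 652.3 -215.2 size 49.8 49.5 long axis deg -58.5
pale pix [253. 108.] bbox (231, 86, 43, 44) centre mm 652.4 -214.8 size 51.4 51.1 long axis deg -58.5
shift [ 3.25 -0.22  8.43] turn 17.85
shift [ 3.25 -0.22  8.43] turn -0.15
```

Call:
apply_moves(
  rows="0.6 -0.1 0.2 0 0 -0.15;0.8 -0.1 0.4 0 0 0;0.8 0 0.7 0 0 0;0.8 0 0.9 0 0 0;0.25 0 1 0 0 0;0 0 1 0 0 0;0 0 0.9 0 0 0;0 0 0.8 0 0 0",
)

```text
t: 20.67
tool_pos: [0.653, -0.2134, 0.0835]
ee_rot: [-3.14, 0.0, 0.552]
ft_force: [0.3, -0.7, 0.7]
grip_width: 0.0878
gripper_force: 0.0
```

Call:
apply_moves(
  rows="0 0 0.7 0 0 0;0 0 0.6 0 0 0;0 0 0.5 0 0 0;0 0 0.4 0 0 0;0 0 0.2 0 0 0;0 0 0.05 0 0 0;0 0 0 0 0 0;0 0 0 0 0 0",
)

```text
t: 21.33
tool_pos: [0.6539, -0.2165, 0.0254]
ee_rot: [3.14, -0.001, 0.549]
ft_force: [1.3, -0.7, 0.4]
grip_width: 0.0877
gripper_force: 0.0
```

Call:
apply_moves(
  rows="0 0 0 0 0 0;0 0 0 0 0 0;0 0 0 0 0 0;0 0 0 0 0 0;0 0 0 0 0 0;0 0 0 0 0 0;0 0 0 0 0 0;0 0 0 0 0 0",
  hand=40,
  newtons=15,
)

```text
t: 22.0
tool_pos: [0.6532, -0.2161, 0.0244]
ee_rot: [-3.141, 0.0, 0.549]
ft_force: [-0.2, 1.0, 0.6]
grip_width: 0.0499
gripper_force: 15.0
```

```bash
python3 - <<'E'
from h import *;from plant import env
s=env.state();print(s["tool_pos"],s["ee_rot"],s["ft_force"].round(1))
y=np.radians(-12);plan(s,(.5356-.08*np.cos(y),-.4126-.08*np.sin(y),.225),y)
E
```

```text
[ 0.65318091 -0.21606782  0.02438221] [-3.14142739e+00  2.54317655e-05  5.49234211e-01] [-0.2  1.   0.6]
shift [-10.44   2.05  -8.02] turn 8.69
```

Call:
apply_moves(
  rows="0 0 -0.4 0 0 0;0 0 -0.8 0 0 0;0 0 -1 0 0 0;0 0 -1 0 0 0;-0.3 0.1 -1 0 0 0;-0.6 0.2 -1 0 0 0;-1 0.2 -1 0 0 0;-1 0.2 -1 0 0 0",
)

```text
t: 22.67
tool_pos: [0.6001, -0.269, 0.2063]
ee_rot: [3.141, -0.0, 0.551]
ft_force: [0.7, -0.8, -0.5]
grip_width: 0.0502
gripper_force: 15.0
```

Call:
apply_moves(
  rows="-1 0.2 -0.8 0 0 0;-1 0.2 0 0 0 0;-1 0.2 0 0 0 0;-1 0.2 0 0 0 0;-1 0.2 0 0 0 0;-1 0.2 0 0 0 0;-1 0.15 0 0 0 0;-0.5 0 0 0 0 0.7",
)

```text
t: 23.33
tool_pos: [0.4562, -0.3976, 0.2251]
ee_rot: [3.141, 0.001, 0.486]
ft_force: [-0.2, 0.4, -0.1]
grip_width: 0.0501
gripper_force: 15.0
```

Call:
apply_moves(
  rows="0 0 0 0 0 1;0 0 0 0 0 1;0 0 0 0 0 1;0 0 0 0 0 1;0 0 0 0 0 1;0 0 0 0 0 1;0 0 0 0 0 1;0 0 0 0 0 1",
)

```text
t: 24.0
tool_pos: [0.4581, -0.3956, 0.2251]
ee_rot: [3.141, -0.0, -0.214]
ft_force: [-0.2, -0.3, -0.9]
grip_width: 0.0501
gripper_force: 15.0
```

Call:
apply_moves(
  rows="0 0 0 0 0 0;0 0 0 0 0 0",
)

```text
t: 24.17
tool_pos: [0.4582, -0.3956, 0.2249]
ee_rot: [3.141, -0.0, -0.208]
ft_force: [0.0, 0.1, -2.1]
grip_width: 0.0498
gripper_force: 15.0
```

```bash
python3 - <<'E'
from h import *;from plant import env
s=env.state();print(s["tool_pos"],s["ee_rot"],s["ft_force"].round(1))
c=setc(env.camera("wrist"),s);np.save("w8.npy",c,allow_pickle=True)
cv2.imwrite("pics/w8.png",c["color"][:,:,::-1])
find(c,"board",(.535,-.412),.012)
a=find(c,"board",(.535,-.412),.009)
plan(s,(a[0],a[1],.0365),a[2]);plan(s,(a[0],a[1],.0365),a[2]+np.pi/2)
E
```

```text
[ 0.45820146 -0.39557357  0.22486739] [ 3.14125279e+00 -3.90392655e-04 -2.07533616e-01] [ 0.   0.1 -2.1]
board pix [257. 111.] bbox (216, 69, 81, 81) centre mm 535.5 -411.4 size 94.6 93.1 long axis deg 78.1
board pix [257. 111.] bbox (216, 69, 81, 81) centre mm 535.5 -411.4 size 95.4 93.9 long axis deg 78.1
shift [ 3.15 -0.02  7.54] turn -17.99
shift [ 3.15 -0.02  7.54] turn -35.99
```

View pics/w8.png

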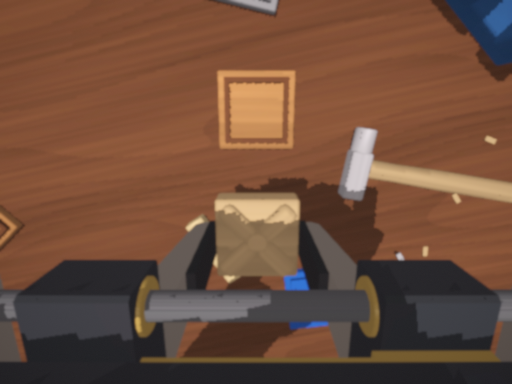

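The block is aligned below the square frame (frame centre (256,110), block column 257). The hammer at (358,165) is far enough off.

Call:
apply_moves(
  rows="0.6 0 0.2 0 0 0;0.8 0 0.4 0 0 0;0.8 0 0.7 0 0 0;0.7 0 0.9 0 0 0;0.25 0 1 0 0 0;0 0 1 0 0 0;0 0 0.8 0 0 0;0 0 0.7 0 0 0",
)

```text
t: 24.88
tool_pos: [0.5348, -0.4113, 0.0798]
ee_rot: [-3.14, 0.002, -0.208]
ft_force: [-0.5, 0.3, -1.2]
grip_width: 0.0501
gripper_force: 15.0
```

Call:
apply_moves(
  rows="0 0 0.6 0 0 0;0 0 0.4 0 0 0;0 0 0.3 0 0 0;0 0 0.2 0 0 0;0 0 0.2 0 0 0;0 0 0.1 0 0 0;0 0 0 0 0 0;0 0 0 0 0 0",
)

```text
t: 25.55
tool_pos: [0.5355, -0.4123, 0.0374]
ee_rot: [3.141, -0.001, -0.21]
ft_force: [0.0, 0.5, -0.3]
grip_width: 0.0498
gripper_force: 15.0
```

Call:
apply_moves(
  rows="0 0 0.05 0 0 0;0 0 0 0 0 0;0 0 0 0 0 0",
)

```text
t: 25.8
tool_pos: [0.5357, -0.4126, 0.0365]
ee_rot: [3.141, -0.002, -0.21]
ft_force: [0.2, -0.9, 2.5]
grip_width: 0.05
gripper_force: 15.0
```

Call:
apply_moves(
  rows="0 0 0 0 0 0;0 0 0 0 0 0;0 0 0 0 0 0;0 0 0 0 0 0;0 0 -0.3 0 0 0;0 0 -0.6 0 0 0;0 0 -1 0 0 0;0 0 -1 0 0 0",
  hand=75,
)

```text
t: 26.47
tool_pos: [0.535, -0.4117, 0.1096]
ee_rot: [-3.141, 0.001, -0.21]
ft_force: [-0.8, -0.4, -0.5]
grip_width: 0.0748
gripper_force: 0.0
```

Call:
apply_moves(
  rows="-0.4 0 -1 0 0 0;-0.6 0 -1 0 0 0;-0.8 0 -1 0 0 0;-0.6 0 -1 0 0 0;-0.4 0 -0.8 0 0 0;0 0 -0.3 0 0 0;0 0 0 0 0 0;0 0 0 0 0 0",
)

```text
t: 27.13
tool_pos: [0.4672, -0.3975, 0.2358]
ee_rot: [3.141, -0.001, -0.21]
ft_force: [0.2, 0.0, 0.4]
grip_width: 0.075
gripper_force: 0.0
```

```bash
python3 - <<'E'
from h import *;from plant import env
s=env.state();print(s["tool_pos"],s["ee_rot"],s["ft_force"].round(1))
c=setc(env.camera("wrist"),s);np.save("w9.npy",c,allow_pickle=True)
cv2.imwrite("pics/w9.png",c["color"][:,:,::-1])
find(c,"board",(.535,-.412),.009)
find(c,"pale",(.535,-.412),.036)
plan(s,(.33,.304,.25),.6)
E
```

```text
[ 0.46720972 -0.39747779  0.23583095] [ 3.14120298e+00 -8.52814684e-04 -2.09895291e-01] [0.2 0.  0.4]
board pix [256. 118.] bbox (218, 79, 77, 77) centre mm 535.5 -411.2 size 95.4 93.0 long axis deg 77.9
pale pix [256. 119.] bbox (236, 97, 43, 43) centre mm 535.1 -412.8 size 49.3 47.8 long axis deg 77.9
shift [-11.21 -26.3   -0.59] turn -9.28
```

View pics/w9.png

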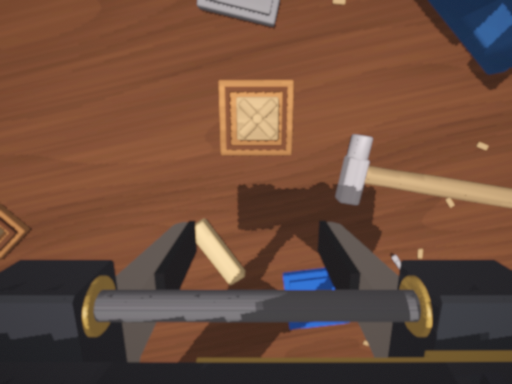

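Square block is centred and parallel in its frame (256,118). Now the weight.

Call:
apply_moves(
  rows="-0.3 -0.5 0 0 0 0;-0.4 -0.9 0 0 0 0;-0.5 -1 0 0 0 0;-0.5 -1 0 0 0 0;-0.5 -1 0 0 0 0;-0.5 -1 0 0 0 0;-0.5 -1 0 0 0 0;-0.5 -1 0 0 0 0",
  hand=60,
)

```text
t: 27.85
tool_pos: [0.4141, -0.1953, 0.2336]
ee_rot: [-3.14, 0.003, -0.21]
ft_force: [-0.3, -0.1, -0.3]
grip_width: 0.0603
gripper_force: 0.0
```

Call:
apply_moves(
  rows="-0.5 -1 0 0 0 0;-0.5 -1 0 0 0 0;-0.5 -1 0 0 0 0;-0.5 -1 0 0 0 0;-0.5 -1 0 0 0 0;-0.5 -1 0 0 0 0;-0.5 -1 0 0 0 0;-0.5 -1 0 0 0 0",
)

```text
t: 28.52
tool_pos: [0.3577, 0.0208, 0.2341]
ee_rot: [-3.141, 0.003, -0.21]
ft_force: [0.2, -0.5, 0.0]
grip_width: 0.06
gripper_force: 0.0
```

Call:
apply_moves(
  rows="-0.5 -1 0 0 0 0;-0.5 -1 0 0 0 0;-0.5 -1 0 0 0 0;-0.5 -1 0 0 0 0;-0.5 -1 0 0 0 0;-0.4 -1 0 0 0 0;-0.3 -1 0 0 0 0;0 -1 0 0 0 0",
)

```text
t: 29.18
tool_pos: [0.3204, 0.2333, 0.234]
ee_rot: [3.14, 0.003, -0.208]
ft_force: [0.6, 0.0, 0.9]
grip_width: 0.0599
gripper_force: 0.0
```

Call:
apply_moves(
  rows="0 -0.7 0 0 0 -0.3;0 0 0 0 0 -1;0 0 0 0 0 -1;0 0 0 0 0 -1;0 0 0 0 0 -1;0 0 0 0 0 -1;0 0 0 0 0 -1;0 0 0 0 0 -1",
)

```text
t: 29.85
tool_pos: [0.3251, 0.2488, 0.2339]
ee_rot: [-3.141, 0.004, 0.432]
ft_force: [-0.3, -0.4, -0.1]
grip_width: 0.0599
gripper_force: 0.0
```

Call:
apply_moves(
  rows="0 0 0 0 0 -1;0 0 0 0 0 -1;0 0 0 0 0 -1;0 0 0 0 0 0;0 0 0 0 0 0",
)

```text
t: 30.27
tool_pos: [0.3253, 0.2487, 0.2344]
ee_rot: [-3.141, 0.003, 0.687]
ft_force: [-0.1, 0.6, 0.8]
grip_width: 0.0598
gripper_force: 0.0
```

```bash
python3 - <<'E'
from h import *;from plant import env
s=env.state();print(s["tool_pos"],s["ee_rot"],s["qpos"].round(2),s["ft_force"].round(1))
c=setc(env.camera("wrist"),s);np.save("w10.npy",c,allow_pickle=True)
im=c["color"][:,:,::-1].copy();cv2.imwrite("pics/w10.png",im)
print(proj(c,[[.372,.304,0],[.372,.304,.074]]))
E
```

```text
[0.32530065 0.24868707 0.23435848] [-3.14068369e+00  2.52166888e-03  6.86844787e-01] [ 0.36 -0.3   2.02  0.    1.43  1.24] [-0.1  0.6  0.8]
[[246.50549707 115.99114653]
 [243.98772502 115.97743733]]
```

View pics/w10.png

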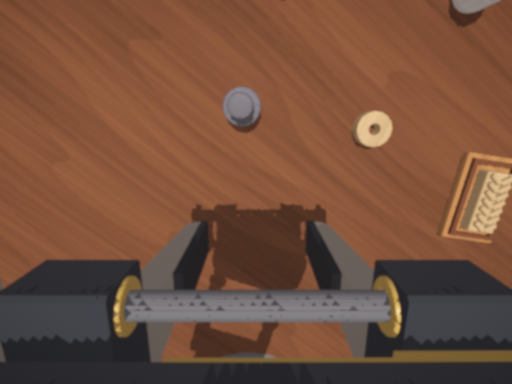

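The weight is at (241,106), standing upright with its knob top at about (240,103). The plain disc at (373,128) is untouched.

```bash
python3 - <<'E'
from h import *;from plant import env
s=env.state();c=np.load("w10.npy",allow_pickle=True).item()
h=cv2.cvtColor(c["color"],cv2.COLOR_RGB2HSV)
m=cv2.inRange(h,(90,20,0),(140,255,255));m[:70]=0;m[150:]=0;m[:,:200]=0;m[:,290:]=0
xs=np.argwhere(m)[:,::-1];p=xs.min(0)+(np.ptp(xs,axis=0))/2;print(p,np.ptp(xs,axis=0)+1)
print("body(z.042)",cast(c,p,.042))
g=cv2.GaussianBlur(h[:,:,2],(3,3),0)
for r in range(84,130,3): print(r,h[r,222:264:3,2])
for t in(95,105,115):
    q=np.argwhere((h[:,:,2]>t)&(m>0))[:,::-1]
    if len(q): pc=np.median(q,0);print(t,len(q),q.mean(0),cast(c,q.mean(0),.07))
E
```

```text
Traceback (most recent call last):
ValueError: zero-size array to reduction operation minimum which has no identity
```

```bash
python3 - <<'E'
from h import *;from plant import env
s=env.state();c=np.load("w10.npy",allow_pickle=True).item()
h=cv2.cvtColor(c["color"],cv2.COLOR_RGB2HSV)
print(h[103,240],h[92,241],h[118,241],h[125,250],h[100,280])
m=cv2.inRange(h,(0,0,0),(179,75,255));m[:70]=0;m[150:]=0;m[:,:205]=0;m[:,285:]=0
n,l,st,ce=cv2.connectedComponentsWithStats(m);k=1+np.argmax(st[1:,4]);print(st[k],ce[k]);m=(l==k)
x,y,w,hh=st[k][:4];p=np.array([x+(w-1)/2,y+(hh-1)/2]);print("body",p,cast(c,p,.042))
for r in range(86,130,3): print(r,h[r,222:264:3,2])
E
```

```text
[154  13 138] [155  12 125] [150  13  97] [  9 114  78] [ 10 147 137]
[ 223   86   38   41 1216] [241.40789474 106.11266447]
body [241.5 106. ] [[0.37790619 0.31414734]]
86 [136 137 139 139 137 135 135 133 138 144 143 142 140 140]
89 [136 137 136 130 134 143 142 141 139 136 136 144 143 140]
92 [138 136 131 138 132 127 127 128 136 140 137 137 144 141]
95 [142 132 137 129 134 141 143 139 130 130 140 136 138 144]
98 [139 132 131 134 139 139 140 143 141 129 134 142 130 143]
101 [131 135 123 135 136 139 139 138 139 138 122 140 136 137]
104 [129 133 125 133 135 136 137 137 136 134 117 134 133 134]
107 [131 136 123 133 133 134 136 135 134 133 108 133 136 130]
110 [140 133 121 130 133 133 133 133 132 129  94 131 131 129]
113 [148 132 127 121 130 131 132 131 129 112  82 130 117 126]
116 [149 138 134 101 109 122 121 123 106  78  90 130  96 119]
119 [148 142 119 111  78  78  81  78  74  75  97 108  86 131]
122 [147 147 118 109 119  80  74  73  75  84  97  82  99 137]
125 [146 147 144 106  88  90  87  85  85  79  77  83 133 141]
128 [144 146 149 145 107  85  86  85  81  78  82 118 138 142]
```

```bash
python3 - <<'E'
from h import *;from plant import env
s=env.state();c=np.load("w10.npy",allow_pickle=True).item()
print(cast(c,(240.3,104.5),.068),cast(c,(241.5,104.8),.042))
plan(s,(.3785,.315,.057),.6868)
E
```

```text
[[0.37850541 0.31451806]] [[0.37893054 0.31496382]]
shift [ 3.34 -0.7   7.1 ] turn 0.0
```

Call:
apply_moves(
  rows="0.6 -0.2 0 0 0 0;0.8 -0.2 0.2 0 0 0;0.8 -0.2 0.6 0 0 0;0.8 -0.1 0.8 0 0 0;0.34 0 0.9 0 0 0;0 0 0.9 0 0 0;0 0 0.9 0 0 0;0 0 0.8 0 0 0",
)

```text
t: 30.98
tool_pos: [0.3785, 0.3151, 0.1061]
ee_rot: [-3.141, 0.002, 0.687]
ft_force: [-0.1, 0.1, -1.0]
grip_width: 0.0601
gripper_force: 0.0
```

Call:
apply_moves(
  rows="0 0 0.7 0 0 0;0 0 0.6 0 0 0;0 0 0.4 0 0 0;0 0 0.2 0 0 0;0 0 0.1 0 0 0;0 0 0 0 0 0;0 0 0 0 0 0",
)

```text
t: 31.57
tool_pos: [0.3798, 0.3156, 0.0589]
ee_rot: [3.141, -0.001, 0.689]
ft_force: [-0.6, -0.2, -0.1]
grip_width: 0.0597
gripper_force: 0.0
```

```bash
python3 - <<'E'
from h import *;from plant import env
s=env.state();print(s["tool_pos"],s["ee_rot"],s["ft_force"].round(1));plan(s,(.3785,.3147,.0575))
E
```

```text
[0.37978602 0.31556694 0.0588552 ] [ 3.14124944e+00 -1.34412866e-03  6.88640037e-01] [-0.6 -0.2 -0.1]
shift [-0.06 -0.01  0.05] turn 0
```

Call:
apply_moves(
  rows="0 0 0 0 0 0;0 0 0 0 0 0;0 0 0 0 0 0;0 0 0 0 0 0;0 0 0 0 0 0;0 0 0 0 0 0;0 0 0 0 0 0;0 0 0 0 0 0",
  hand=15,
  newtons=40,
)

```text
t: 32.23
tool_pos: [0.3791, 0.3156, 0.0583]
ee_rot: [-3.141, -0.0, 0.689]
ft_force: [-1.1, 1.9, 2.1]
grip_width: 0.0271
gripper_force: 40.0
```

Call:
apply_moves(
  rows="0 0 -0.2 0 0 0;0 0 -0.4 0 0 0;0 0 -0.6 0 0 0;0 0 -0.7 0 0 0;0 0 -0.7 0 0 0;0 0 -0.6 0 0 0;0 0 -0.4 0 0 0;0 0 -0.2 0 0 0",
)

```text
t: 32.9
tool_pos: [0.3796, 0.3153, 0.1544]
ee_rot: [3.141, -0.001, 0.689]
ft_force: [0.6, -0.1, -7.4]
grip_width: 0.0267
gripper_force: 40.0
```

Call:
apply_moves(
  rows="0 0 0 0 0 0;0 0 0 0 0 0;0.2 0.1 0 0 0 0;0.4 0.1 0 0 0 0;0.6 0.2 0 0 0 0;0.6 0.2 0 0 0 0;0.6 0.2 0 0 0 0;0.6 0.2 0 0 0 0",
)

```text
t: 33.57
tool_pos: [0.4533, 0.3435, 0.1515]
ee_rot: [-3.141, 0.002, 0.689]
ft_force: [0.2, 1.2, -7.3]
grip_width: 0.027
gripper_force: 40.0
```

```bash
python3 - <<'E'
from h import *;from plant import env
s=env.state();print(s["tool_pos"],s["ee_rot"],s["ft_force"].round(1),s["grip_width"])
c=setc(env.camera("wrist"),s);np.save("w11.npy",c,allow_pickle=True)
cv2.imwrite("pics/w11.png",c["color"][:,:,::-1])
find(c,"pale",(.5558,.3928),.036)
plan(s,(.5558,.3928,.10))
E
```

```text
[0.45329508 0.34354536 0.15152346] [-3.14111569e+00  2.32742389e-03  6.88815734e-01] [ 0.2  1.2 -7.3] 0.027018194103061208
pale pix [288.  69.] bbox (257, 34, 62, 68) centre mm 556.1 393.2 size 53.9 52.9 long axis deg 39.4
shift [4.42 1.09 2.05] turn 0
```

View pics/w11.png

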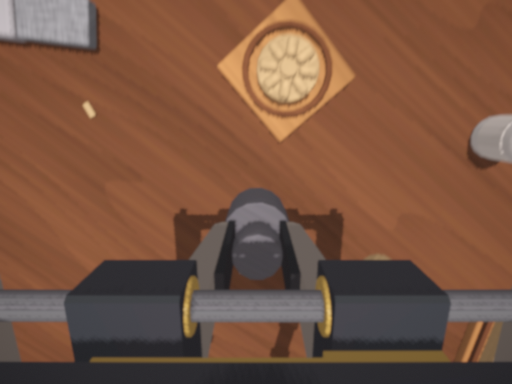

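```bash
python3 - <<'E'
from h import *
c=np.load("w11.npy",allow_pickle=True).item()
x=np.array([np.cos(.6888),np.sin(.6888)]);o=np.array([.4533,.3435])
for d in(-4,0,4):
  for z in (.0935,.1355): print(d,z,proj(c,[*(o+x*(.022+d/1000)),z])[0].round(1))
y=np.array([x[1],-x[0]])
for z in (.0935,.1355):print([proj(c,[*(o+y*e),z])[0].round(1) for e in(-.022,.022)])
h=cv2.cvtColor(c["color"],cv2.COLOR_RGB2HSV)
for col in(250,257,264): print(col,h[180:200,col,1])
print(h[206,222:294:2,1])
E
```

```text
-4 0.0935 [256.3 188.8]
-4 0.1355 [256.1 204.9]
0 0.0935 [256.3 183.6]
0 0.1355 [256.1 198.7]
4 0.0935 [256.3 178.4]
4 0.1355 [256.1 192.4]
[array([227.8, 211.5]), array([284.9, 211.5])]
[array([221.5, 232.1]), array([290.9, 232.1])]
250 [145 145 145 147 144 145 142 122  83  32  16  16  13  10  16  16  16  16
  13  16]
257 [148 148 145 145 147 145 140 114  64  22  16  13  13  16  16  16  16  16
  13  13]
264 [146 145 146 145 147 146 144 135 111  62  25  13  10  13  10  10  13  13
  16  16]
[145 144 146 141  86  20  17  13  12  13  14  12  13  13  12  12  14  14
  14  14  14  14  12  14  14  15  15  12  17  17  40 125 147 147 148 146]
```

The weight hangs upright but sits about 3.3 mm back along tool x in the grip, so I add that to the placing.

Call:
apply_moves(
  rows="0.6 0.2 0 0 0 0;0.7 0.2 0 0 0 0;0.8 0.2 0 0 0 0;0.8 0.2 0 0 0 0;0.7 0.2 0 0 0 0;0.6 0.1 0.1 0 0 0;0.3 0 0.3 0 0 0;0.1 0 0.4 0 0 0",
)

```text
t: 34.28
tool_pos: [0.5606, 0.396, 0.1319]
ee_rot: [3.141, -0.001, 0.689]
ft_force: [-0.0, -0.3, -7.9]
grip_width: 0.0267
gripper_force: 40.0
```

Call:
apply_moves(
  rows="0 0 0.4 0 0 0;0 0 0.3 0 0 0;0 0 0.2 0 0 0;0 0 0.2 0 0 0;0 0 0.1 0 0 0;0 0 0 0 0 0;0 0 0 0 0 0",
)

```text
t: 34.87
tool_pos: [0.5593, 0.3956, 0.1035]
ee_rot: [3.141, -0.001, 0.689]
ft_force: [0.6, -0.6, -5.9]
grip_width: 0.0269
gripper_force: 40.0
```

```bash
python3 - <<'E'
from h import *;from plant import env
s=env.state();print(s["tool_pos"],s["ee_rot"],s["ft_force"].round(1),s["grip_width"])
plan(s,(.556+.0033*.772,.393+.0033*.635,.094))
E
```

```text
[0.55929773 0.3955589  0.10352842] [ 3.14145781e+00 -5.75325843e-04  6.88871402e-01] [ 0.6 -0.6 -5.9] 0.026886760492589284
shift [-0.04 -0.    0.38] turn 0
```

Call:
apply_moves(
  rows="-0.04 0 0.12 0 0 0;0 0 0.1 0 0 0;0 0 0.08 0 0 0;0 0 0.04 0 0 0;0 0 0 0 0 0;0 0 0 0 0 0",
)

```text
t: 35.37
tool_pos: [0.5585, 0.3949, 0.0946]
ee_rot: [3.142, -0.0, 0.689]
ft_force: [-0.4, 0.1, -6.7]
grip_width: 0.0272
gripper_force: 40.0
```

Call:
apply_moves(
  rows="0 0 0.04 0 0 0;0 0 0 0 0 0;0 0 0 0 0 0",
)

```text
t: 35.62
tool_pos: [0.5587, 0.395, 0.0943]
ee_rot: [3.141, -0.001, 0.689]
ft_force: [-1.7, -0.9, -2.1]
grip_width: 0.0269
gripper_force: 40.0
```

Contact: most of the load is now on the rosette. I nudge down slightly, then release gently.

Call:
apply_moves(
  rows="0 0 0.02 0 0 0;0 0 0 0 0 0;0 0 0 0 0 0",
  newtons=15,
)

```text
t: 35.87
tool_pos: [0.5589, 0.3952, 0.0944]
ee_rot: [3.141, -0.001, 0.689]
ft_force: [-2.3, -0.1, 2.8]
grip_width: 0.0278
gripper_force: 15.0
```

Call:
apply_moves(
  rows="0 0 0 0 0 0;0 0 0 0 0 0;0 0 0 0 0 0;0 0 0 0 0 0;0 0 0 0 0 0;0 0 -0.3 0 0 0;0 0 -0.6 0 0 0;0 0 -0.9 0 0 0",
  hand=60,
)

```text
t: 36.53
tool_pos: [0.5573, 0.3943, 0.1374]
ee_rot: [-3.141, 0.004, 0.689]
ft_force: [-0.2, -0.8, 0.2]
grip_width: 0.0597
gripper_force: 0.0
```

Call:
apply_moves(
  rows="0 0 -1 0 0 0;-0.4 0 -1 0 0 0;-0.8 0 -1 0 0 0;-0.8 0 -1 0 0 0;-0.8 0 -0.8 0 0 0;-0.4 0 -0.4 0 0 0;0 0 0 0 0 0;0 0 0 0 0 0",
)

```text
t: 37.2
tool_pos: [0.4972, 0.3443, 0.2701]
ee_rot: [3.141, -0.003, 0.689]
ft_force: [0.9, -0.8, 0.3]
grip_width: 0.0599
gripper_force: 0.0
```

```bash
python3 - <<'E'
from h import *;from plant import env
s=env.state();print(s["t"],s["tool_pos"],s["ee_rot"],s["ft_force"].round(1))
c=setc(env.camera("wrist"),s);cv2.imwrite("pics/w12.png",c["color"][:,:,::-1])
print(proj(c,[[.556,.393,.036],[.556,.393,.110]]).round(1))
t=env.camera("scene");u=t["color"][60:320,180:380,::-1];cv2.imwrite("pics/s12.png",cv2.resize(u,None,fx=2.3,fy=2.3,interpolation=cv2.INTER_CUBIC))
E
```

```text
37.2 [0.49722954 0.34425735 0.27009388] [ 3.14072377 -0.00347384  0.68868682] [ 0.9 -0.8  0.3]
[[256.2 113. ]
 [256.  111.8]]
```

View pics/w12.png

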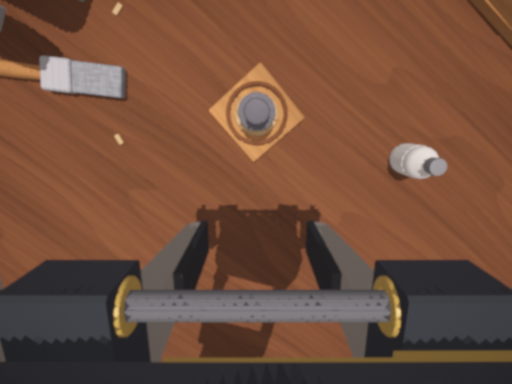

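View pics/s12.png

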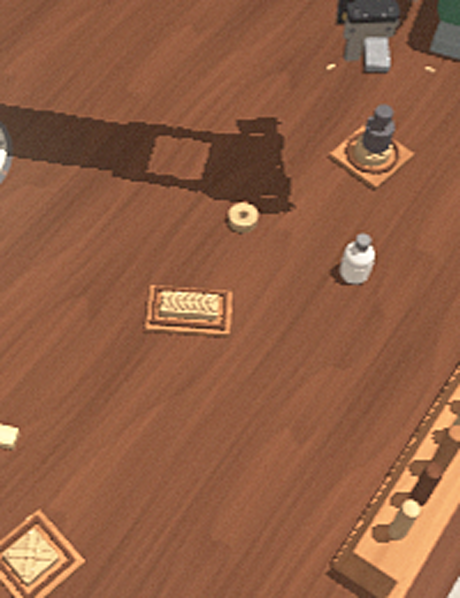

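The wrist view shows the weight upright on the middle of the rosette, at about (257,112) against (256,112) expected. The scene view shows all three ornaments in their frames.

```bash
python3 -c "
from plant import env
print(env.hand_in())"
```

```text
the job is handed in; nothing more can be done
None
```

The job is handed in: all three ornaments lie in their frames, the square and long ones parallel to theirs, and the iron weight was set upright on the middle of the rosette last, with about 37 s used of the 120 s allowed.

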